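Clear the mat and move the ice bucket onto it

ROBOT

A 6-joint arm with a two-finger parallel gripper is mounted at the origin on the work surface. World frame = base frame: x ahead of the robot, y to its left, z up, the work surface at z = 0. Lengths are in mm, angles in rad, forces in N, time in s.
With the tool pointing down it reaches from about 350 to 875 mm from the base axis. Payload 4.2 kg.
Tool frame: the origin (TCP) lies between the finger pads; the fingertips stand 19 mm ahead of it and the grasp point (between the pads) is the TCP; y points along the fingers, x is the direction in which the jaws open and shut, and the axes are right-handed (so a half turn about y gives the same grasp; the last joint's range is limited). The gripper opens to 87 mm and grips with 3 to 60 N. Pads are 19 mm wide; open, the fingers measure 117 mm over their backs; the gripper's body (75 mm by 190 mm) begins 51 mm behind the grasp point.
Start: joints at [-0.921, 0.385, 0.008, 0, -1.194, -0.259], TCP at [238.093, -577.85, 210.85] pointing down, gripper open.
Joint ranges: [-3.14, 3.14], [-1.21, 2.06], [-1.07, 1.41], [-3.16, 2.05], [-2.99, -0.16], [-3.1, 3.1]. Speed limits (rad/s): [2.79, 2.79, 3.14, 3.14, 3.14, 3.14].

INTERFACE

Orientations are given as a unit quaternion [w, x, y, z].
In Python, from cell import * gives the robot as it stands. The module is installed in compiled form; this text tells all that it offers. Calls block until the motion is done:
- move_pose(position, orientation): joint-space move of the TCP to a pose.
- move_l(position, attitude=None, max_speed=150, stop_force=None): straight line of the TCP; attitude=None keeps the orientation; max_speed is the mean speed in mm/s. With stop_force (N) it stops when the force on the tool has changed by that much, and returns True; else False.
- set_joints(angles): joint-space move.
- grip(opening, effort=None): finger opening in mm; effort is the grip in N (None keeps the last); returns when the fingers have stopped.
- dwell(seconds).
- solve_ik(position, orientation): joint angles nearest the present ones, or None.
- observe(): the state.
- capture(name): name is "scene" or "side" or "wrist"; returns (picture, depth): 400x640x3 uint8, blue, green, red; 400x640 float32, mm along the optical axis (not along the pixel's ray), 0 where there is no reading.
- camera_params(name): a dict with "intrinsics" (3x3 intrinsics, pixels), "world_from_camera" (4x4, takes a point from camera to world coordinates). Camera axes: x right, y up, looking along -z (the intrinsics and any distortion apply to the point x, -y, -z); pixel columns grow to the right and rows downward; lengths in mm; the calibration is good to about 2 mm. A picture is of the moment at which its call begins: read the wrist's pose just before it. camera_params takes no time and is no camera call; for the wrist camera it gives the pose at the moment of the call.
A pose or a line that the arm cannot do raises MotionError and nothing moves.
- close_job(): hands the job in, once; it reports no verdict.
Trained networks look in the newest picture that a camera, given by its name, has taken for a name from the list of things; names that differ only in an ending like _2 or _b are one class to them, and where a whole thing is asked for, a point or a joint stands for the part that bears it (a point fixed in the world has none). Each returns a list of dicts, best first, with "score" (0 to 1); they miss things now and then, are a little off and sometimes report something else, mostly with a low value. They report only what shows in the picture. A call takes as long as a camera call. They do not tell look-alikes from the thing itself.
- cut_out(name, camera): "mask" (400x640 bool, what is visible of it) and "pixel" ([row, column] in pixels, amid what is visible of it).
- mark_of(name, camera): "pixel" ([row, column] in pixels: a listed point, or the origin of a listed thing).
The state is a dict: "time_s": time; "joint_pos": joint angles; "joint_velocities": joint speeds; "joint_efforts": joint torques, N m; "ee_pos": TCP position; "tool_rot": TCP orientation; "contact_force": force on the tool from outside, world axes, zero at the start; "ft_torque": the same for the moment, N m; "gripper_width": finger opening in mm.
Only numpy, scipy, OpenCV 4.12 (cv2) and the standard library are available. Lean on these libraries where they do the work, as an engineer would, in place of code of your own. Each camera call takes 0.05 s, during which the arm holds its last target.

TASK

The ice bucket has to come down from its stand onto the round cork mat, but a wooden muddler is lying on the mat. Roll the muddler along the trolley top, without picking it up, until it lies along and against the low rail at the back; then lift the bucket off the stand by its arch handle and, keeping it upright, set it down gently in the middle of the mat with its whole foot on the cork, and let go. Leave the glasses, jigger and bottles where they stand.

Things in the scene. Friction and masses are not known exactly. Their poses are not given: they have to be found in the camera images.
- muddler: dark wooden muddler: plain round rod, 40 mm diameter, 160 mm long, about 0.16 kg, loose, rolls easily; starts lying on the mat, within about 0.3 rad of along the rail, nothing between it and the rail. Origin: on its axis at mid-length, 20 mm above what it lies on (24 mm at the start). Its own y axis is the rod's axis; x and z turn with it as it rolls.
- rail: low straight flat bar of brushed metal fixed across the back of the trolley, 740 mm long, 28 mm high (its two end posts 34 mm), 14 mm thick. Origin: middle of its underside; y runs along it, x points away from the robot, so its face towards the robot is at x = -7 mm in its frame and a muddler touching it has its axis at x = -27 mm.
- bucket: frosted glass ice bucket, shut steel lid, rigid arch handle over it; loose, 0.4 to 0.8 kg. Foot 108 mm, body 120 mm, lid 124 mm across, lid top 130 mm up; 146 mm over the handle's side wires. Origin: centre of its underside, z up. Grip: straight teak bar centred 190 mm above the origin, along the bucket's own x axis, 94 mm long, 18 mm wide (own y), 18 mm high, 50 mm clear above the lid.
- stand: fixed stand: round teak dish on four steel legs, 164 mm across; the dish floor on which the bucket stands is 50 mm above the trolley top, with a raised rim 8 mm higher (the inside of the rim is 152 mm across). Origin: centre at trolley-top level. It stands left or right of the middle, the mat on the other side.
- mat: fixed round cork mat, 160 mm diameter, 4 mm thick. Origin: centre of its underside, at trolley-top level.
- glass_a: smoky grey stemless glass (a bystander, loose): open tumbler 90 mm tall, 80 mm across its belly. Origin: centre of its underside. It stands between mat and stand.
- glass_b: smoky grey stemless glass (a bystander, loose): open tumbler 90 mm tall, 80 mm across its belly. Origin: centre of its underside. It stands behind the rail.
- glass_c: smoky grey stemless glass (a bystander, loose): open tumbler 90 mm tall, 80 mm across its belly. Origin: centre of its underside. It stands behind the rail.
- jigger: steel double-cone jigger (a bystander, loose), 82 mm tall, 44 mm across. Origin: centre of its underside. It stands near the middle, between the glass and the rail.
- tonic: green glass bottle (a bystander, loose), 230 mm tall, 68 mm across, at the right side of the trolley. Origin: centre of its underside.
- syrup: amber glass bottle (a bystander, loose), 190 mm tall, 60 mm across, at the right side of the trolley. Origin: centre of its underside.
Mind the look-alikes: they are no part of the job. Leave any pink or yellow look-alike of the muddler alone.

How it is judged:
By the outcome, as a careful person would: the job done as asked, in the order asked, and still so for the second after the job is handed in, with the robot touching nothing.
It also fails if it takes over 64 s, if anything falls off the work surface, if the arm or the gripper's body presses on something with over 40 N, if the wrist force passes 120 N, or if a joint passes its speed limit or range.

## Working session

There is one attempt and no reset: what is moved stays moved. The work goes in short steps, each a Python script; the robot and the scene stay as the last script left them, time stands still between calls to the robot, and variables do not carry over. Pictures are saved under pics/ and viewed, and the job is handed in when it is done.

```bash
mkdir -p pics; ls
python3 - <<'E'
from cell import *
import cv2,numpy as np
for n in ("scene","side","wrist"):
    p,d=capture(n); cv2.imwrite(f"pics/{n}0.png",p); np.save(f"pics/{n}0.npy",d)
    print(n,camera_params(n))
print(observe())
E
```

```text
pics
scene {'intrinsics': array([[443.0565867 ,   0.        , 318.52440977],
       [  0.        , 443.0565867 , 203.05053367],
       [  0.        ,   0.        ,   1.        ]]), 'world_from_camera': array([[-3.90871393e-01, -6.60679237e-01,  6.40876353e-01,
         1.29693274e+03],
       [ 9.20359460e-01, -2.90043307e-01,  2.62322979e-01,
         1.76589159e+02],
       [ 1.25705513e-02,  6.92371162e-01,  7.21432017e-01,
         9.15707291e+02],
       [ 0.00000000e+00,  0.00000000e+00,  0.00000000e+00,
         1.00000000e+00]])}
side {'intrinsics': array([[516.78688207,   0.        , 316.65382498],
       [  0.        , 516.78688207, 194.817385  ],
       [  0.        ,   0.        ,   1.        ]]), 'world_from_camera': array([[ 9.60348673e-01,  1.82169879e-01, -2.11055824e-01,
         2.45985353e+02],
       [-2.78631939e-01,  6.00693821e-01, -7.49353839e-01,
        -1.23162945e+03],
       [-9.72976872e-03,  7.78447858e-01,  6.27633861e-01,
         9.88213861e+02],
       [ 0.00000000e+00,  0.00000000e+00,  0.00000000e+00,
         1.00000000e+00]])}
wrist {'intrinsics
[... 516 characters left out ...]
]])}
{'time_s': 0.15, 'joint_pos': array([-9.21403689e-01,  3.85341652e-01,  6.96365247e-03, -3.43394613e-04,
       -1.19398525e+00, -2.58620818e-01]), 'joint_velocities': array([ 0.0008439 , -0.00137933,  0.00445147,  0.00234888,  0.00172211,
        0.00055251]), 'joint_efforts': array([ 4.64690202e-04, -3.91051519e+01,  1.87588459e+01,  4.22236294e+00,
        1.23961319e-02, -1.50273063e-04]), 'ee_pos': array([ 237.91389586, -577.44932357,  210.04464213]), 'tool_rot': array([-0.39393805,  0.39296379,  0.58782084, -0.58724691]), 'contact_force': array([-0.05562084,  0.8173854 , -0.26742038]), 'ft_torque': array([-0.04640001, -0.02592994,  0.00115428]), 'gripper_width': 86.83332153154399}
```

View pics/scene0.png

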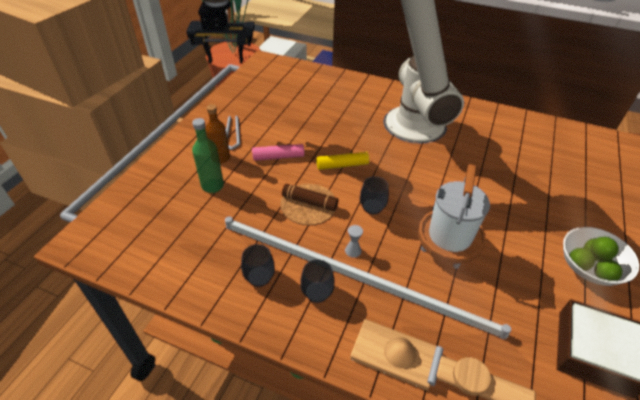

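View pics/side0.png

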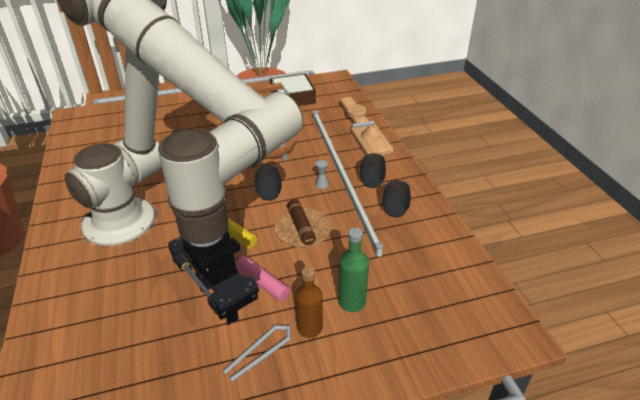

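View pics/wrist0.png

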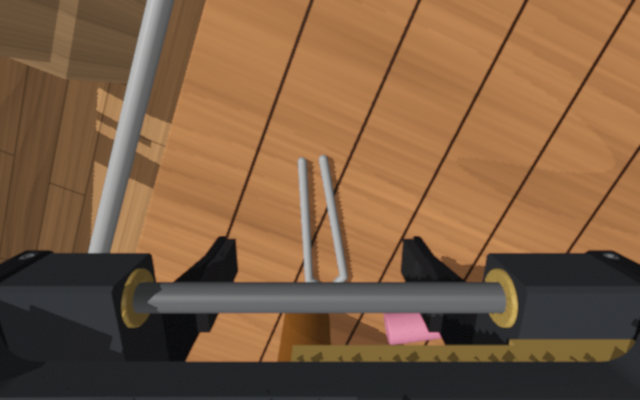

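Candidates for the muddler in the scene image are the dark rod on the mat (310,197), the pink rod (278,153) and the yellow rod (343,161). By the description it is the dark one. Next I localise everything.

```bash
cat > h.py <<'E'
from cell import *
import cv2,numpy as np
from scipy.spatial.transform import Rotation as R
def world(cp,uv,depth):
    K=cp["intrinsics"];T=cp["world_from_camera"]
    uv=np.asarray(uv,float).reshape(-1,2);z=np.asarray(depth,float).ravel()
    x=(uv[:,0]-K[0,2])/K[0,0]*z;y=(uv[:,1]-K[1,2])/K[1,1]*z
    P=np.c_[x,-y,-z]; return P@T[:3,:3].T+T[:3,3]
def mpts(cp,mask,d):
    m=cv2.erode(mask.astype(np.uint8),np.ones((3,3)))>0
    v,u=np.nonzero(m&(d>0)); return world(cp,np.c_[u,v],d[v,u])
def plane(cp,px,zw):  # pixel row,col on plane z
    a=world(cp,[[px[1],px[0]]],[1.])[0];c=cp["world_from_camera"][:3,3]
    return c+(a-c)*(zw-c[2])/(a[2]-c[2])
E
python3 - <<'E'
from h import *
d0={}
ZO=dict(muddler=24,bucket=50)
for cam in("scene","side"):
    p,d=capture(cam);cp=camera_params(cam);vis=p.copy()
    for n in "muddler rail bucket stand mat glass_a jigger tonic syrup".split():
        c=cut_out(n,cam);mk=mark_of(n,cam)
        print(cam,n)
        for k in c[:4]:
            P=mpts(cp,k["mask"],d)
            if len(P)<5: continue
            q=np.percentile(P,[3,50,97],axis=0).round(0)
            print("  cut %.2f"%k["score"],np.round(k["pixel"]),len(P),q.tolist())
        for k in mk[:4]: print("  mark %.2f"%k["score"],np.round(k["pixel"]),plane(cp,k["pixel"],ZO.get(n,0)).round(0)[:2])
        if n=="muddler" and c: np.save(f"pics/mud_{cam}.npy",c[0]["mask"])
E
```

```text
scene muddler
  cut 0.92 [196. 305.] 613 [[492.0, -248.0, 24.0], [508.0, -175.0, 39.0], [516.0, -102.0, 46.0]]
  cut 0.91 [160. 341.] 540 [[275.0, -210.0, 17.0], [319.0, -148.0, 34.0], [360.0, -86.0, 42.0]]
  cut 0.80 [152. 276.] 498 [[323.0, -407.0, 19.0], [360.0, -345.0, 34.0], [401.0, -284.0, 42.0]]
  mark 0.93 [151. 278.] [ 348. -352.]
  mark 0.90 [158. 342.] [ 300. -156.]
  mark 0.76 [197. 309.] [ 493. -182.]
scene rail
  cut 0.58 [280. 377.] 2456 [[668.0, -324.0, 8.0], [689.0, 88.0, 26.0], [704.0, 374.0, 32.0]]
  mark 0.70 [274. 353.] [674.  17.]
scene bucket
  cut 0.72 [283. 317.] 1022 [[724.0, -76.0, 13.0], [769.0, -43.0, 59.0], [800.0, -7.0, 91.0]]
  cut 0.68 [209. 457.] 3001 [[461.0, 162.0, 66.0], [538.0, 211.0, 179.0], [559.0, 260.0, 250.0]]
  mark 0.79 [234. 446.] [498. 202.]
  mark 0.58 [277. 354.] [716.  31.]
scene stand
  cut 0.72 [250. 447.] 1041 [[464.0, 140.0, 39.0], [544.0, 222.0, 52.0], [577.0, 289.0, 60.0]]
  cut 0.58 [194. 374.] 787 [[402.0, -40.0, 24.0], [465.0, -8.0, 62.0], [479.0, 25.0, 91.0]]
  mark 0.60 [245. 447.] [488. 214.]
scene mat
  mark 0.56 [202. 30
[... 2166 characters left out ...]
6.0, -154.0, 90.0]]
  mark 0.82 [212. 396.] [ 778. -194.]
  mark 0.79 [185. 372.] [755. -56.]
  mark 0.69 [194. 269.] [440.  -6.]
side jigger
  cut 0.76 [176. 321.] 166 [[590.0, -26.0, 8.0], [603.0, -19.0, 39.0], [615.0, -6.0, 86.0]]
  mark 0.77 [185. 322.] [608. -10.]
side tonic
  cut 0.97 [277. 353.] 1660 [[512.0, -507.0, 21.0], [536.0, -497.0, 124.0], [564.0, -473.0, 231.0]]
  mark 0.93 [304. 354.] [ 549. -481.]
side syrup
  cut 0.86 [308. 311.] 1352 [[397.0, -547.0, 17.0], [421.0, -537.0, 106.0], [447.0, -515.0, 191.0]]
  cut 0.16 [219. 298.] 494 [[476.0, -261.0, 22.0], [490.0, -198.0, 43.0], [505.0, -111.0, 48.0]]
  mark 0.80 [329. 310.] [ 426. -519.]
  mark 0.69 [182. 323.] [614.   3.]
```

Run:
```python
import cv2,numpy as np
a=cv2.imread("pics/scene0.png")[130:260,230:520]
cv2.imwrite("pics/crop1.png",cv2.resize(a,None,fx=2.7,fy=2.7,interpolation=cv2.INTER_CUBIC))
```

```text
(no output)
```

View pics/crop1.png

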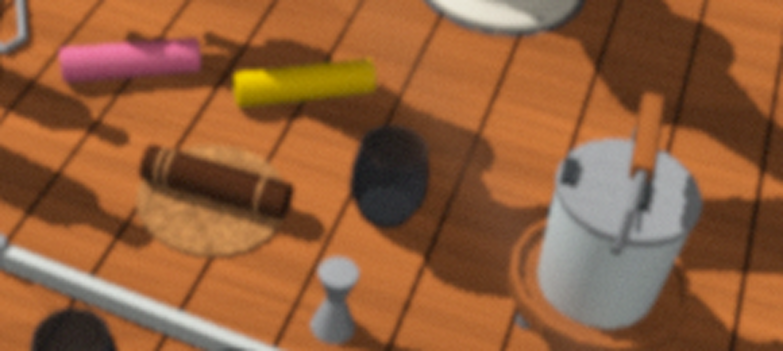

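The crop confirms the dark rod lying on the cork mat at scene pixel (310,197); the pink and yellow ones are decoys off the mat. The bucket's teak bar runs roughly along world x. Next I fit the axes precisely.

Run:
```python
from h import *
from scipy.optimize import least_squares
print(R.from_quat(np.roll(observe()["tool_rot"],-1)).as_matrix().round(2))
MU=[];RA=[]
for cam in("scene","side"):
    p,d=capture(cam);cp=camera_params(cam)
    for c in cut_out("muddler",cam):
        P=mpts(cp,c["mask"],d)
        if abs(np.median(P[:,0])-498)<25 and abs(np.median(P[:,1])+185)<40: MU.append(P[(P[:,2]>12)]);break
    for c in cut_out("rail",cam)[:1]:
        P=mpts(cp,c["mask"],d);P=P[(P[:,2]>22)&(P[:,2]<40)];RA.append(P)
        f=cv2.fitLine(P[:,:2].astype(np.float32),cv2.DIST_HUBER,0,.01,.01).ravel();s=(P[:,:2]-f[2:])@f[:2]
        n=np.array([-f[1],f[0]]);o=(P[:,:2]-f[2:])@n
        print(cam,"rail dir",f[:2],"ends",(f[2:]+f[:2]*s.min()).round(1),(f[2:]+f[:2]*s.max()).round(1),"mid",(f[2:]+f[:2]*(s.min()+s.max())/2).round(1),"perp",np.percentile(o,[2,50,98]).round(1))
def fit(P):
    fun=lambda q:np.linalg.norm(np.cross(P-[q[0],-180,q[1]],np.array([np.sin(q[2]),np.cos(q[2]),0])),axis=1)-20
    r=least_squares(fun,[495,24,0],loss="huber",f_scale=2)
    u=np.array([np.sin(r.x[2]),np.cos(r.x[2])]);s=(P[:,:2]-[r.x[0],-180])@u
    a,b=np.percentile(s,[.5,99.5]);print("mud",r.x.round(2),"mid",(np.array([r.x[0],-180])+u*(a+b)/2).round(1),"len",round(b-a),"rms",np.sqrt(np.mean(r.fun**2)).round(1))
for P in MU:fit(P)
fit(np.vstack(MU))
```

```text
[[-0.38 -0.   -0.92]
 [ 0.92  0.   -0.38]
 [ 0.   -1.    0.  ]]
scene rail dir [0.0448916  0.99899185] ends [ 669.4 -345.2] [702.2 385.7] mid [685.8  20.3] perp [-4.7  0.   7.8]
side rail dir [0.04567888 0.9989562 ] ends [ 659.6 -351.7] [693.1 380.9] mid [676.3  14.6] perp [-6.8  0.   4.7]
mud [ 4.9479e+02  2.4500e+01 -3.0000e-02] mid [ 494.7 -175.7] len 151 rms 2.0
mud [ 4.9422e+02  2.5660e+01 -4.0000e-02] mid [ 494.5 -187.8] len 151 rms 4.2
mud [ 4.9422e+02  2.5220e+01 -3.0000e-02] mid [ 494.3 -181.7] len 162 rms 3.3
```

```bash
cat >> h.py <<'E'
U=np.array([.0453,.99897,0]);N=np.array([.99897,-.0453,0])
def quat(u):
    u=np.array([u[0],u[1],0.]);u/=np.linalg.norm(u);y=np.array([0,0,-1.]);M=np.c_[u,y,np.cross(u,y)]
    return np.roll(R.from_matrix(M).as_quat(),1)
def st():
    o=observe();print("t %.2f"%o["time_s"],o["ee_pos"].round(1),o["contact_force"].round(1),round(o["gripper_width"],1))
E
python3 - <<'E'
from h import *
mid=np.array([494.4,-181.,0])
q=quat(U); S=mid-N*52
print(solve_ik(S+[0,0,28],q),solve_ik([500,205,340],q),solve_ik([495,-185,330],q))
o=observe()["ee_pos"];move_l([o[0],o[1],320],max_speed=200)
move_pose(S+[0,0,150],q);st()
p,d=capture("wrist");cv2.imwrite("pics/w1.png",p)
p,d=capture("side");cv2.imwrite("pics/s1.png",p)
E
```

```text
[-0.04224305  0.3665507  -0.578221    0.         -0.62602462 -1.57386894] [ 0.68929644  0.17531203  0.03574293  0.         -1.43122723 -2.30540843] [-0.05045489  0.1561093  -0.01174424  0.         -1.40294278 -1.5656571 ]
t 4.79 [ 442.7 -179.1  150.1] [-0.  -0.3  0.9] 86.9
```

View pics/w1.png

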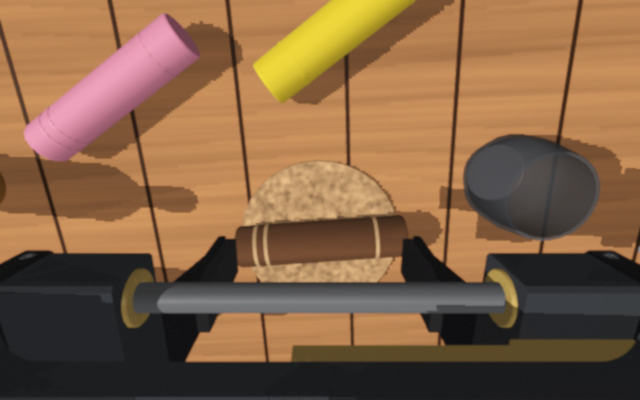

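View pics/s1.png

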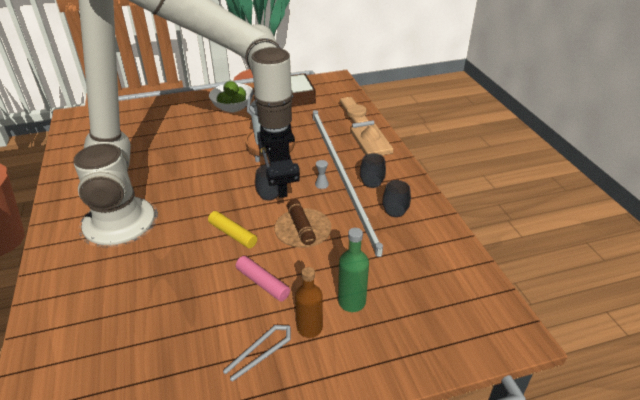

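Run:
```python
from h import *
cp=camera_params("wrist");p,d=capture("wrist")
for v,u in [(230,320),(250,250),(240,400),(200,320),(165,320),(230,300)]: print(v,u,world(cp,[[u,v]],[d[v,u]]).round(1))
print(cp["world_from_camera"].round(2))
# mat by colour, all cork pixels near z=4
for cam in("wrist","scene"):
  p,d=capture(cam);cp=camera_params(cam)
  for c in cut_out("mat",cam)[:1]:
    m=c["mask"];v,u=np.nonzero(m&(d>0));P=world(cp,np.c_[u,v],d[v,u]);P=P[P[:,2]<12][:,:2]
    h=cv2.convexHull(P.astype(np.float32))[:,0]
    print(cam,c["score"],cv2.minEnclosingCircle(h))
```

```text
230 320 [[ 479.6 -179.5   35.3]]
250 250 [[ 493.2 -244.1   42.4]]
240 400 [[ 490.1 -107.5   41.8]]
200 320 [[ 460.4 -178.5    3.8]]
165 320 [[ 425.2 -176.9    4.1]]
230 300 [[ 479.5 -198.    33.2]]
[[ 5.0000e-02 -9.6000e-01 -2.9000e-01  3.6257e+02]
 [ 1.0000e+00  5.0000e-02  1.0000e-02 -1.7495e+02]
 [ 0.0000e+00 -2.9000e-01  9.6000e-01  3.2343e+02]
 [ 0.0000e+00  0.0000e+00  0.0000e+00  1.0000e+00]]
wrist 0.71 ((501.9969177246094, -181.42796325683594), 81.0867919921875)
scene 0.84 ((499.1999816894531, -183.23760986328125), 83.72518157958984)
```

The wrist view agrees: the rod axis is at x≈494 with mid y≈-179, and the mat is centred near (500,-182). Descending behind the rod and pushing.

Run:
```python
from h import *
q=quat(U); S=np.array([494.4,-179.,0])-N*52
print(move_l(S+[0,0,28],q,max_speed=80,stop_force=8));st()
D=0
for k in range(1):
    hit=move_l(S+N*90+[0,0,28],q,max_speed=45,stop_force=6);st();print(hit)
p,d=capture("scene");cv2.imwrite("pics/s2.png",p)
```

```text
False
t 6.82 [ 442.8 -176.7   28.4] [-0.6  0.1  0.4] 86.7
t 7.77 [ 475.9 -177.9   28.5] [-1.9  0.9  6.7] 87.0
True
```

View pics/s2.png

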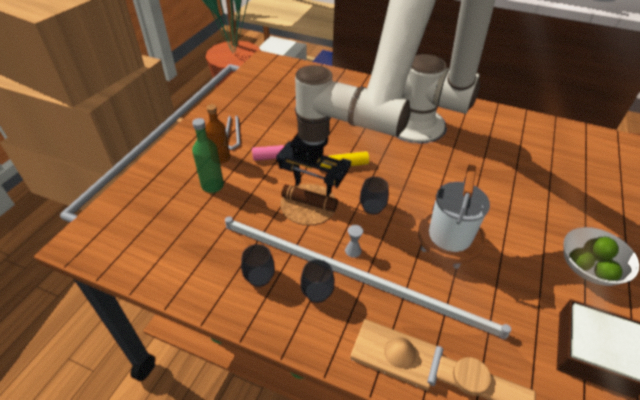

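Run:
```python
from h import *
st()
p,d=capture("wrist");a=cv2.resize(p,None,fx=1,fy=1)
s,d2=capture("scene");b=cv2.resize(s[140:230,260:390],(780,540),interpolation=cv2.INTER_CUBIC)
cv2.imwrite("pics/w3.png",a);cv2.imwrite("pics/s3.png",b)
cp=camera_params("scene")
for c in cut_out("muddler","scene"):
    P=mpts(cp,c["mask"],d2);print(c["score"],c["pixel"],np.percentile(P,[3,50,97],axis=0).round(0).tolist())
st()
```

```text
t 7.82 [ 475.3 -177.9   28.4] [-1.8  1.   5.8] 86.9
0.9 [157.5, 353.3] [[270.0, -168.0, 19.0], [292.0, -108.0, 36.0], [316.0, -83.0, 43.0]]
0.83 [196.1, 308.0] [[495.0, -248.0, 25.0], [510.0, -172.0, 39.0], [519.0, -103.0, 46.0]]
0.7 [151.0, 266.1] [[355.0, -408.0, 16.0], [382.0, -378.0, 33.0], [402.0, -350.0, 42.0]]
t 7.97 [ 474.7 -177.9   28.3] [-1.7  1.2  5.4] 87.3
```

View pics/w3.png

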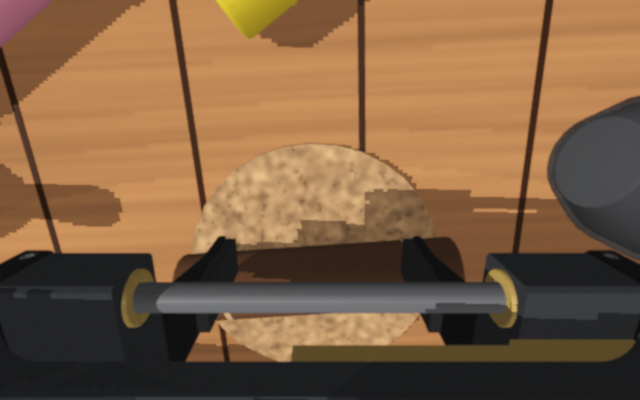

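View pics/s3.png

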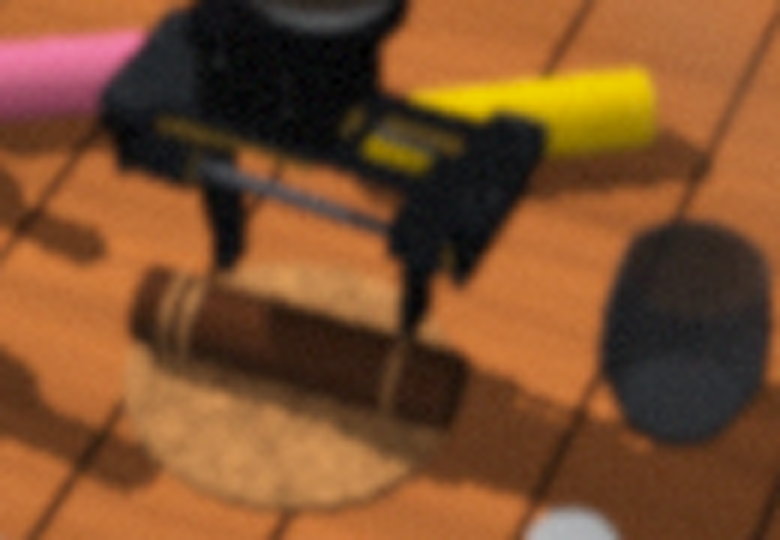

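The rod has shifted only about 2 mm, and rolling friction on the fingers tripped my low force threshold. I'll continue slowly with a higher threshold.

Run:
```python
from h import *
q=quat(U); S=np.array([494.4,-179.,0])-N*52
for D in (45,60,75):
    hit=move_l(S+N*D+[0,0,28],q,max_speed=35,stop_force=20);st();print(hit)
    if hit: break
s,d2=capture("scene");b=cv2.resize(s[140:260,240:410],(765,540),interpolation=cv2.INTER_CUBIC)
cv2.imwrite("pics/s4.png",b)
cp=camera_params("scene")
for c in cut_out("muddler","scene"):
    P=mpts(cp,c["mask"],d2);print(c["score"],c["pixel"],np.percentile(P,[3,50,97],axis=0).round(0).tolist())
```

```text
t 8.50 [ 491.  -177.7   31.1] [-2.9  7.  16.9] 87.1
False
t 9.07 [ 508.2 -178.    32.1] [ 0.  10.1 18. ] 87.2
False
t 9.65 [ 523.3 -178.7   32.3] [-0.9  9.9 18.4] 86.9
False
0.86 [158.4, 342.7] [[276.0, -207.0, 18.0], [316.0, -146.0, 34.0], [354.0, -88.0, 42.0]]
0.62 [201.0, 304.6] [[521.0, -249.0, 23.0], [537.0, -176.0, 38.0], [544.0, -102.0, 46.0]]
0.53 [150.9, 266.3] [[348.0, -412.0, 17.0], [380.0, -378.0, 36.0], [403.0, -343.0, 42.0]]
```

View pics/s4.png

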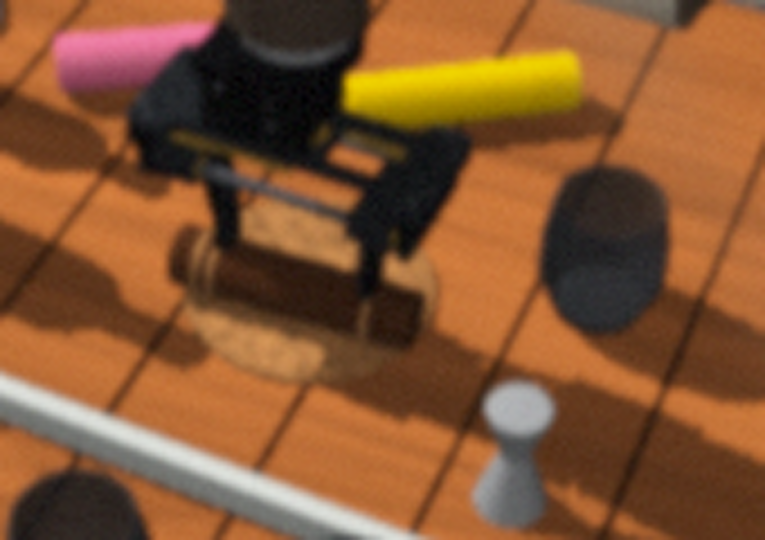

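The forces and travel (tool 48 mm, rod 28 mm) suggest the fingertips bear on the rod's top rather than behind it. Before going on I'm measuring where the fingertips really are.

Run:
```python
from h import *
st()
for cam in("scene","side"):
    p,d=capture(cam);cp=camera_params(cam)
    v,u=np.mgrid[0:400,0:640];m=(d>0)
    P=world(cp,np.c_[u[m],v[m]],d[m]);c=p[m].astype(int)
    dark=(c.max(1)<60)
    b=(abs(P[:,0]-523)<60)&(abs(P[:,1]+178)<75)&(P[:,2]<110)&dark&(abs(P[:,2])>6)
    Q=P[b]
    for z in range(10,110,8):
        s=Q[(Q[:,2]>=z)&(Q[:,2]<z+8)]
        if len(s): print(cam,z,len(s),s.min(0).round(0),s.max(0).round(0))
p,d=capture("side");cv2.imwrite("pics/s5.png",cv2.resize(p[130:260,220:400],(792,572),interpolation=cv2.INTER_CUBIC))
```

```text
t 9.75 [ 523.2 -178.7   32.3] [-0.5 11.2 18.8] 87.1
scene 18 48 [ 537. -249.   20.] [ 545. -106.   26.]
scene 26 98 [ 534. -252.   26.] [ 547. -104.   34.]
scene 34 136 [ 516. -250.   34.] [ 543. -103.   42.]
scene 42 160 [ 515. -226.   42.] [ 535. -103.   50.]
scene 50 20 [ 516. -229.   50.] [ 537. -126.   58.]
scene 58 24 [ 517. -229.   58.] [ 537. -125.   66.]
scene 66 19 [ 516. -228.   66.] [ 537. -124.   73.]
scene 74 19 [ 515. -232.   74.] [ 537. -123.   82.]
scene 82 21 [ 516. -230.   82.] [ 537. -121.   89.]
scene 90 15 [ 523. -234.   90.] [ 535. -129.   97.]
scene 98 4 [ 515. -232.  101.] [ 532. -228.  103.]
scene 106 2 [ 515. -227.  109.] [ 519. -226.  110.]
side 18 1 [ 501. -116.   26.] [ 501. -116.   26.]
side 26 40 [ 500. -252.   26.] [ 506. -107.   34.]
side 34 20 [ 501. -227.   34.] [ 534. -104.   42.]
side 42 19 [ 505. -230.   42.] [ 534. -114.   49.]
side 50 16 [ 508. -234.   51.] [ 529. -212.   57.]
side 58 21 [ 508. -234.   59.] [ 528. -131.   66.]
side 66 20 [ 508. -235.   66.] [ 528. -127.   74.]
side 74 15 [ 508. -236.   74.] [ 527. -122.   81.]
side 82 16 [ 508. -237.   82.] [ 527. -232.   89.]
side 90 1 [ 526. -237.   90.] [ 526. -237.   90.]
```

View pics/s5.png

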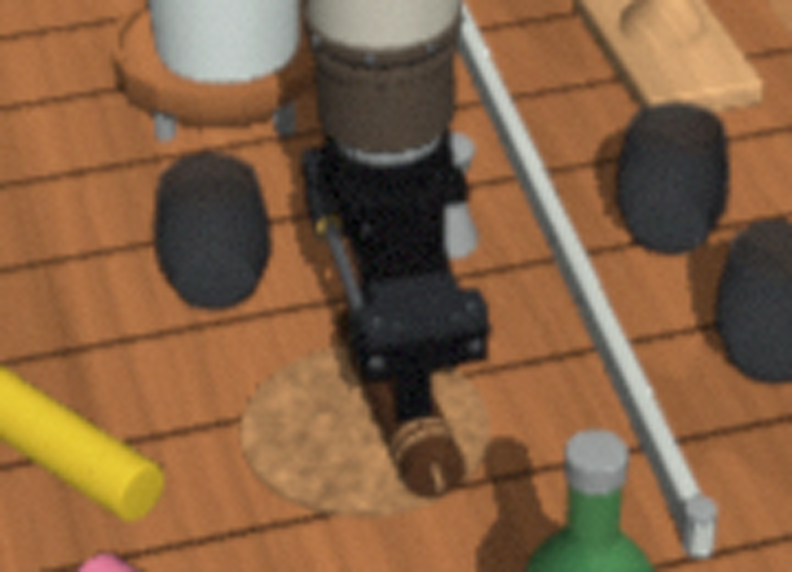

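The fingertips are on top of the rod, so with the gripper open they stand higher than the TCP figure implies. I'll lift, back off and measure tip height at several openings.

```bash
cat >> h.py <<'E'
def tips(c,zmax):
    out=[]
    for cam in("scene","side","wrist"):
        p,d=capture(cam);cp=camera_params(cam)
        v,u=np.mgrid[0:400,0:640];m=(d>0)
        P=world(cp,np.c_[u[m],v[m]],d[m]);k=p[m].astype(int).max(1)<75
        b=(abs(P[:,0]-c[0])<16)&(abs(P[:,1]-c[1])<65)&(P[:,2]>c[2]-40)&(P[:,2]<c[2]+60)&k
        Q=P[b]; print(cam,len(Q),"zmin L/R",[np.percentile(Q[s,2],1).round(1) if s.sum()>3 else None for s in (Q[:,1]>c[1],Q[:,1]<c[1])] if len(Q) else 0, np.percentile(Q,[2,98],axis=0).round(0).tolist() if len(Q) else 0)
E
python3 - <<'E'
from h import *
o=observe()["ee_pos"]
move_l([o[0],o[1],110],max_speed=100);move_l([o[0]-55,o[1],110],max_speed=150);st()
o=observe()["ee_pos"];tips(o,0)
p,d=capture("scene");cv2.imwrite("pics/s6.png",cv2.resize(p[120:260,220:420],(800,560),interpolation=cv2.INTER_CUBIC))
grip(45);st();tips(o,0)
p,d=capture("scene");cv2.imwrite("pics/s7.png",cv2.resize(p[120:260,220:420],(800,560),interpolation=cv2.INTER_CUBIC))
E
```

```text
t 11.39 [ 468.9 -178.9  110.2] [1.  0.5 0. ] 87.2
scene 138 zmin L/R [np.float64(124.6), np.float64(125.7)] [[460.0, -231.0, 126.0], [483.0, -122.0, 169.0]]
side 110 zmin L/R [None, np.float64(124.1)] [[454.0, -238.0, 125.0], [476.0, -227.0, 168.0]]
wrist 3692 zmin L/R [np.float64(122.0), np.float64(122.1)] [[456.0, -231.0, 123.0], [478.0, -124.0, 170.0]]
t 12.55 [ 468.2 -178.7  110. ] [-0.6 -0.2  0.2] 45.1
scene 138 zmin L/R [np.float64(123.8), np.float64(124.7)] [[457.0, -211.0, 125.0], [482.0, -144.0, 169.0]]
side 64 zmin L/R [None, np.float64(123.6)] [[454.0, -214.0, 124.0], [475.0, -207.0, 148.0]]
wrist 3017 zmin L/R [np.float64(122.4), np.float64(122.3)] [[455.0, -211.0, 123.0], [476.0, -144.0, 170.0]]
```

View pics/s6.png

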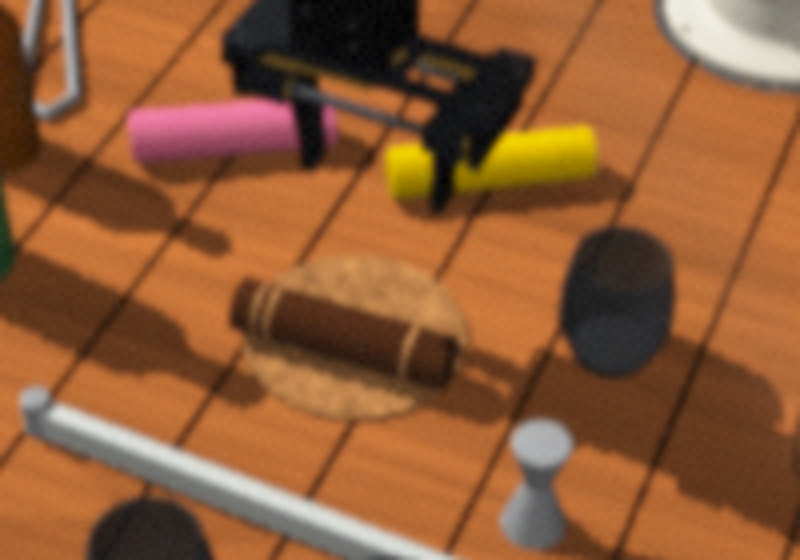

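View pics/s7.png

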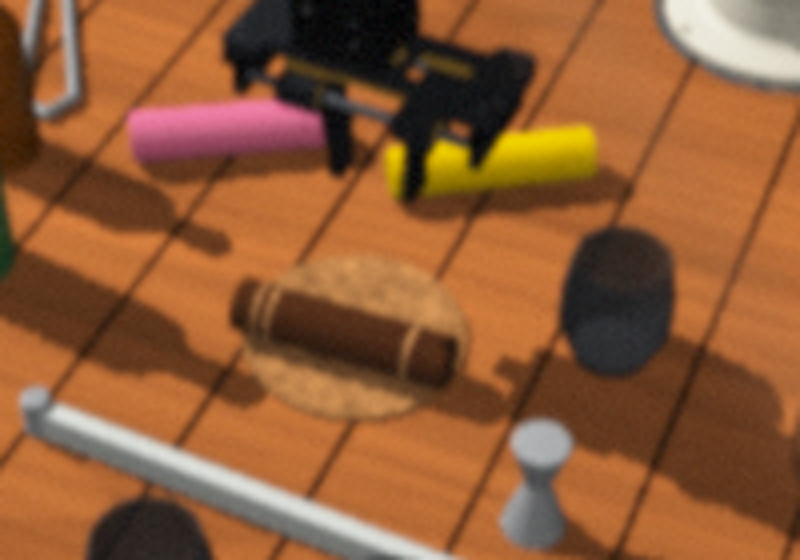

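Clear finding: the fingertips sit about 13 mm *above* the reported TCP, not 19 mm ahead of it. The cameras agree with each other and with the contact on the rod's 44 mm top. So the true grasp point is about 32 mm behind the reported TCP along the tool, with no lateral error. I'll correct for that from here on (tip z = ee z + 13).

```bash
cat >> h.py <<'E'
OFF=32.  # command ee z = wanted grasp z - OFF ; tip = ee + 13
def rodfit(cams=("scene",),zmin=10):
    for cam in cams:
        p,d=capture(cam);cp=camera_params(cam)
        for c in cut_out("muddler",cam):
            P=mpts(cp,c["mask"],d)
            if np.median(P[:,0])<450: continue
            col=np.median(p[c["mask"]],axis=0)
            P=P[P[:,2]>zmin]
            f=cv2.fitLine(P[:,:2].astype(np.float32),cv2.DIST_HUBER,0,.01,.01).ravel()
            if f[1]<0:f[:2]*=-1
            print(cam,"%.2f"%c["score"],c["pixel"],"bgr",col,"lo/med/hi",np.percentile(P,[2,50,98],axis=0).round(0).tolist(),"ang %.3f"%np.arctan2(f[0],f[1]))
E
python3 - <<'E'
from h import *
rodfit(("scene","side"))
q=quat(U)
grip(82)
o=observe()["ee_pos"]
S=np.array([522.,-179.,0])-N*52
print(solve_ik(S+[0,0,-3],q) is not None)
print(move_l(S+[0,0,-3],q,max_speed=80,stop_force=8));st()
for D in (15,30,45,60):
    hit=move_l(S+N*D+[0,0,-3],q,max_speed=40,stop_force=12);st()
    if hit: print("hit");break
rodfit(("scene",))
p,d=capture("scene");cv2.imwrite("pics/s8.png",cv2.resize(p[120:260,220:420],(800,560),interpolation=cv2.INTER_CUBIC))
E
```

```text
scene 0.89 [200.8, 302.4] bgr [25. 44. 77.] lo/med/hi [[517.0, -251.0, 21.0], [534.0, -174.0, 39.0], [543.0, -101.0, 47.0]] ang -0.032
side 0.78 [218.5, 308.6] bgr [34. 53. 82.] lo/med/hi [[501.0, -263.0, 20.0], [516.0, -201.0, 42.0], [534.0, -113.0, 49.0]] ang -0.047
True
False
t 15.42 [ 470.4 -176.7   -2.5] [ 0.1 -0.3  0.4] 82.1
t 15.94 [ 485.1 -177.3   -3.1] [-0.3  1.1 -0.7] 82.1
t 16.47 [ 500.2 -178.    -3.1] [-1.6 -0.2 -0.3] 82.0
t 16.99 [ 515.  -178.6   -3.1] [ 1.1 -0.6  0.3] 82.1
t 17.52 [ 530.1 -179.3   -3.1] [-0.4 -0.4  0.4] 82.1
scene 0.88 [214.0, 295.4] bgr [24. 42. 74.] lo/med/hi [[565.0, -252.0, 24.0], [582.0, -177.0, 40.0], [590.0, -102.0, 46.0]] ang 0.003
```

View pics/s8.png

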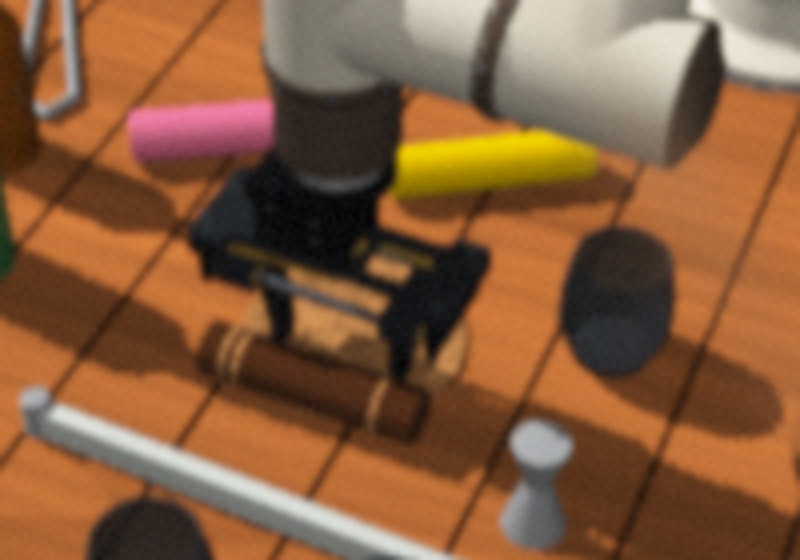

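It rolls freely now and is aligning. Continuing to the rail.

Run:
```python
from h import *
q=quat(U)
S=np.array([522.,-179.,0])-N*52
for D,v in ((90,40),(120,40),(170,30)):
    hit=move_l(S+N*D+[0,0,-3],q,max_speed=v,stop_force=7);st()
    if hit: print("hit");break
rodfit(("scene","side"))
p,d=capture("scene");cv2.imwrite("pics/s9.png",cv2.resize(p[120:260,220:420],(800,560),interpolation=cv2.INTER_CUBIC))
```

```text
t 18.57 [ 559.7 -180.7   -3.1] [ 0.7 -0.3  0.5] 82.1
t 19.47 [ 589.6 -182.    -3.2] [ 0.   1.2 -0.1] 81.8
t 20.43 [ 614.7 -183.1   -4. ] [-0.4  0.   0.3] 82.0
hit
scene 0.81 [233.8, 285.2] bgr [23. 39. 69.] lo/med/hi [[637.0, -254.0, 28.0], [653.0, -177.0, 38.0], [665.0, -104.0, 42.0]] ang 0.040
side 0.51 [222.2, 358.3] bgr [46. 67. 91.] lo/med/hi [[626.0, -267.0, 28.0], [643.0, -252.0, 39.0], [655.0, -236.0, 44.0]] ang -0.735
```

View pics/s9.png

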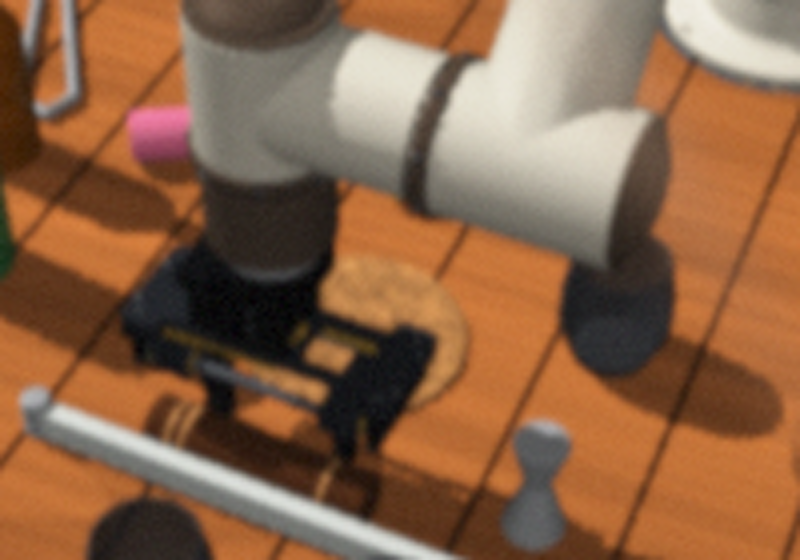

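It stopped where predicted. Backing off gently and checking.

Run:
```python
from h import *
q=quat(U)
o=observe()["ee_pos"]
move_l(o-N*12,q,max_speed=20);move_l(o-N*60,q,max_speed=100)
o=observe()["ee_pos"];move_l([o[0],o[1],170],q,max_speed=200)
move_l([500-110,-150,230],q,max_speed=250);st()
rodfit(("scene","side"))
p,d=capture("scene");cv2.imwrite("pics/s10.png",cv2.resize(p[120:320,220:520],(800,533),interpolation=cv2.INTER_CUBIC))
p,d=capture("side");cv2.imwrite("pics/s10b.png",cv2.resize(p[100:280,220:420],(600,540),interpolation=cv2.INTER_CUBIC))
for cam in("wrist","scene","side"):
  p,d=capture(cam);cp=camera_params(cam)
  for c in cut_out("mat",cam)[:1]:
    v,u=np.nonzero(c["mask"]&(d>0));P=world(cp,np.c_[u,v],d[v,u]);P=P[P[:,2]<12][:,:2]
    print(cam,c["score"],cv2.minEnclosingCircle(cv2.convexHull(P.astype(np.float32))[:,0]),P.mean(0))
# bar of the bucket
for cam in("scene","side"):
    p,d=capture(cam);cp=camera_params(cam);m=d>0;v,u=np.nonzero(m);P=world(cp,np.c_[u,v],d[v,u])
    b=(abs(P[:,0]-505)<90)&(abs(P[:,1]-205)<60)&(P[:,2]>232)&(P[:,2]<260)
    Q=P[b];print(cam,len(Q))
    if len(Q)>10:
        f=cv2.fitLine(Q[:,:2].astype(np.float32),cv2.DIST_HUBER,0,.01,.01).ravel();print(f,np.percentile(Q,[2,50,98],axis=0).round(0).tolist())
    for n in("bucket",):
        for c in cut_out(n,cam)[:2]:
            P=mpts(cp,c["mask"],d);print(c["score"],c["pixel"],np.percentile(P,[3,50,97],axis=0).round(0).tolist())
```

```text
t 23.95 [ 390.6 -150.   229.6] [ 0.8 -0.3 -0.5] 81.6
scene 0.86 [231.3, 284.3] bgr [27. 47. 83.] lo/med/hi [[638.0, -255.0, 25.0], [654.0, -176.0, 38.0], [665.0, -104.0, 43.0]] ang 0.033
side 0.75 [207.4, 350.0] bgr [34. 52. 81.] lo/med/hi [[625.0, -265.0, 26.0], [638.0, -189.0, 39.0], [655.0, -114.0, 45.0]] ang 0.006
wrist 0.74 ((500.73785400390625, -181.28424072265625), 80.60486602783203) [ 485.97157308 -180.12400373]
scene 0.97 ((499.5823059082031, -179.74122619628906), 82.84186553955078) [ 503.91540537 -179.27190268]
side 0.91 ((499.9729919433594, -177.86160278320312), 87.90941619873047) [ 498.73676123 -184.68082084]
scene 306
[9.9624938e-01 8.6528592e-02 5.1101346e+02 2.1224428e+02] [[456.0, 201.0, 233.0], [512.0, 212.0, 249.0], [550.0, 223.0, 252.0]]
0.84 [212.9, 455.2] [[461.0, 164.0, 69.0], [539.0, 211.0, 179.0], [560.0, 260.0, 250.0]]
0.55 [281.6, 379.7] [[670.0, -321.0, 8.0], [690.0, 99.0, 25.0], [704.0, 374.0, 32.0]]
side 137
[9.9607503e-01 8.8512637e-02 5.1535400e+02 2.0653703e+02] [[486.0, 198.0, 234.0], [515.0, 206.0, 246.0], [548.0, 221.0, 253.0]]
0.83 [115.3, 277.5] [[478.0, 150.0, 68.0], [513.0, 164.0, 165.0], [545.0, 234.0, 249.0]]
```

View pics/s10.png

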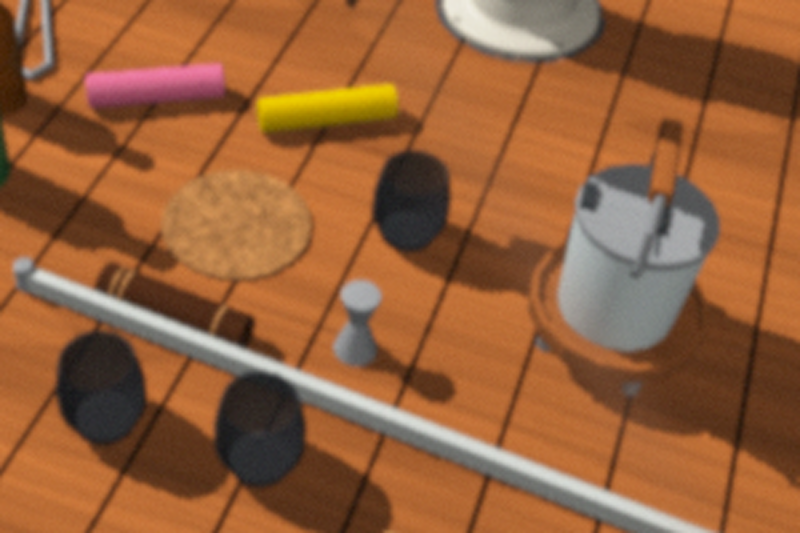

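View pics/s10b.png

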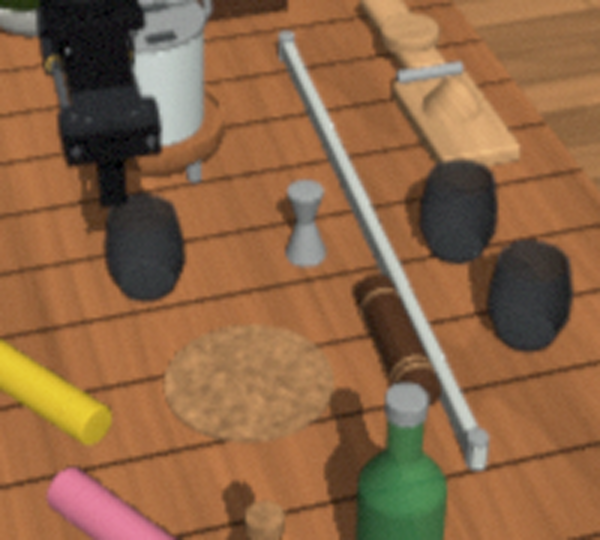

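The rod lies by the rail, the mat is clear and the bystanders are unmoved. Now a close check for any gap between rod and rail, plus the handle measurement.

Run:
```python
from h import *
from scipy.optimize import least_squares
u2=U[:2];n2=N[:2]
for cam in("scene","side"):
    p,d=capture(cam);cp=camera_params(cam)
    v,u=np.nonzero(d>0);P=world(cp,np.c_[u,v],d[v,u])
    s=P[:,:2]@u2;o=P[:,:2]@n2
    s0=np.array([645,-180])@u2
    rail=(o>660)&(o<705)&(abs(s-s0)<150)&(P[:,2]>20)&(P[:,2]<34)
    for sec in(-60,0,60):
        k=(abs(s-s0-sec)<20)
        rr=o[k&rail&(P[:,2]>26)]
        m=k&(o<672)&(o>600)&(P[:,2]>33)&(P[:,2]<50)
        Q=np.c_[o[m],P[m,2]]
        f=least_squares(lambda q:np.hypot(Q[:,0]-q[0],Q[:,1]-q[1])-20,[645,20],loss="huber")
        print(cam,sec,"rod axis o,z",f.x.round(1),len(Q),"rail top o",np.percentile(rr,[5,50,95]).round(1),len(rr))
    if cam=="side":cv2.imwrite("pics/s11.png",cv2.resize(p[170:260,320:400],(640,580),interpolation=cv2.INTER_CUBIC))
```

```text
scene -60 rod axis o,z [653.3  20.9] 135 rail top o [667.1 675.  687. ] 102
scene 0 rod axis o,z [653.8  20.6] 137 rail top o [667.4 676.4 687.4] 111
scene 60 rod axis o,z [653.   20.3] 141 rail top o [666.1 676.8 686.1] 111
side -60 rod axis o,z [651.   21.8] 111 rail top o [671.  678.2 684.2] 51
side 0 rod axis o,z [651.4  21.7] 98 rail top o [669.1 677.2 683.5] 48
side 60 rod axis o,z [651.3  21.9] 77 rail top o [669.7 676.9 684.6] 41
```

View pics/s11.png

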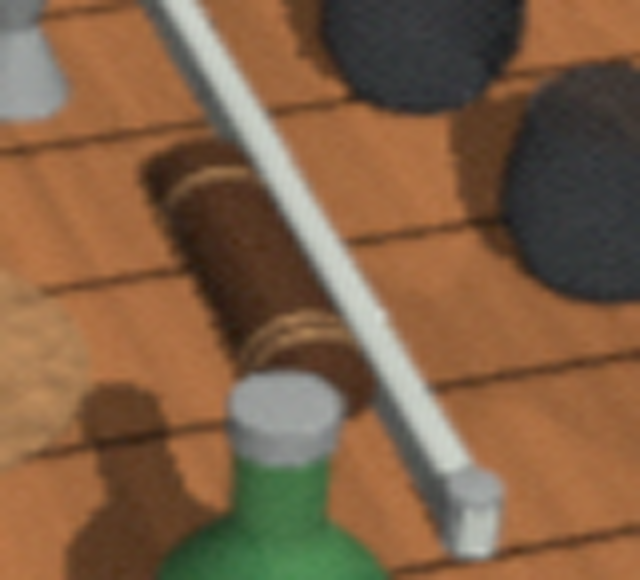

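The rod axis lies 24.8 mm before the rail's centreline at both ends and the middle (27 nominal, within calibration), so it touches and is parallel. In the crop there is no gap along the rail. Now the bucket.

Run:
```python
from h import *
ub=np.array([-.0875,.996,0]);q=quat(ub)
o=observe()["ee_pos"];move_l([o[0],o[1],300],max_speed=200)
move_pose([500,208,300],q);st()
for cam in("wrist","side","scene"):
    p,d=capture(cam);cp=camera_params(cam);v,u=np.nonzero(d>0);P=world(cp,np.c_[u,v],d[v,u]);c=p[v,u].astype(int)
    b=(abs(P[:,0]-505)<90)&(abs(P[:,1]-205)<60)&(P[:,2]>244)&(P[:,2]<258)&(c[:,2]-c[:,0]>30)
    Q=P[b]
    if len(Q)>10:
        f=cv2.fitLine(Q[:,:2].astype(np.float32),cv2.DIST_HUBER,0,.01,.01).ravel();print(cam,len(Q),f,np.percentile(Q,[2,50,98],axis=0).round(0).tolist(),"y@500",f[3]+(500-f[2])*f[1]/f[0])
    b=(np.hypot(P[:,0]-505,P[:,1]-208)<75)&(P[:,2]>172)&(P[:,2]<190)
    if b.sum()>20:print(" lid",cv2.minEnclosingCircle(P[b][:,:2].astype(np.float32)),b.sum())
    cv2.imwrite(f"pics/b_{cam}.png",p)
```

```text
t 26.75 [500. 207. 300.] [-0.4  0.9 -0.6] 82.1
wrist 3093 [9.9743414e-01 7.1589783e-02 4.9588275e+02 2.1181244e+02] [[454.0, 202.0, 246.0], [495.0, 212.0, 248.0], [542.0, 222.0, 250.0]] y@500 212.10796
 lid ((495.1175537109375, 210.9099884033203), 65.22612762451172) 11029
side 132 [9.9852985e-01 5.4205094e-02 4.9877460e+02 2.0634084e+02] [[452.0, 195.0, 245.0], [497.0, 206.0, 250.0], [541.0, 222.0, 254.0]] y@500 206.40736
 lid ((499.95220947265625, 211.32778930664062), 70.15525817871094) 671
scene 246 [9.9656969e-01 8.2757480e-02 5.0282248e+02 2.1204420e+02] [[456.0, 202.0, 245.0], [503.0, 212.0, 249.0], [545.0, 222.0, 252.0]] y@500 211.80981
 lid ((500.186279296875, 210.27182006835938), 70.27490234375) 1465
```

View pics/b_wrist.png

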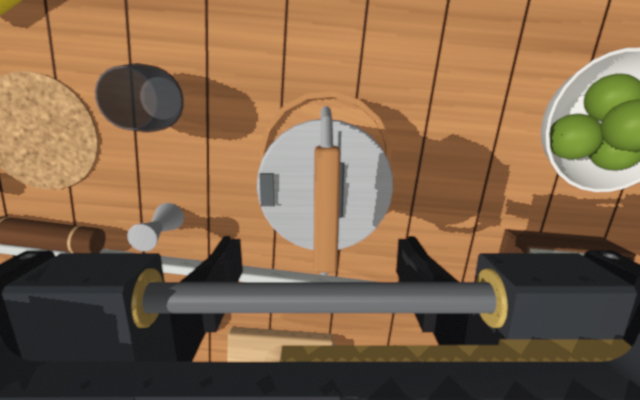

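View pics/b_scene.png

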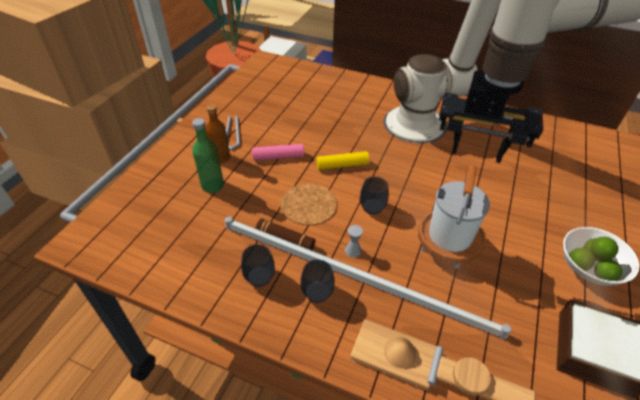

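The bar is centred near (499,211) with its top at z≈249, yawed about 0.08 rad, and sits between the open fingers. Descending and gripping.

Run:
```python
from h import *
q=quat([-.08,.9968,0])
move_l([499,211,290],q,max_speed=100)
print(move_l([499,211,208],q,max_speed=80,stop_force=8));st()
grip(10,40);st()
p,d=capture("scene");cv2.imwrite("pics/g1.png",cv2.resize(p[100:280,380:560],(600,600),interpolation=cv2.INTER_CUBIC))
```

```text
False
t 28.33 [499.4 211.2 208.6] [-0.1 -0.4  0.2] 82.3
t 29.39 [499.  211.3 208. ] [-0.3  1.1  0.4] 17.3
```

View pics/g1.png

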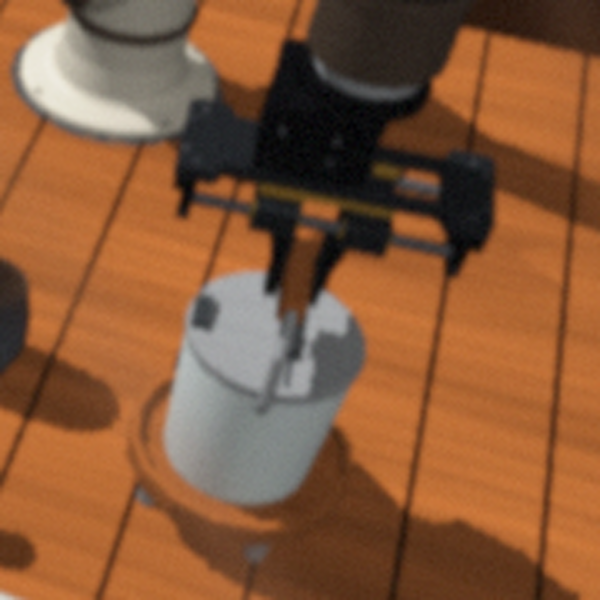

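Run:
```python
from h import *
q=quat([-.08,.9968,0])
move_l([499,211,225],q,max_speed=40);st()
move_l([499,211,308],q,max_speed=100);st()
p,d=capture("scene");cv2.imwrite("pics/g2.png",p)
move_l([500,-180.5,308],q,max_speed=110);st()
p,d=capture("scene");cv2.imwrite("pics/g3.png",p)
p2,d2=capture("side");cv2.imwrite("pics/g3s.png",p2)
for cam in ("scene","side"):
    cp=camera_params(cam)
    for c in cut_out("bucket",cam)[:1]:
        P=mpts(cp,c["mask"],d if cam=="scene" else d2);print(cam,c["score"],c["pixel"],np.percentile(P,[2,50,98],axis=0).round(0).tolist())
```

```text
t 30.02 [498.8 210.9 224.8] [-0.6 -0.4 -5.4] 17.7
t 31.00 [498.5 210.8 307. ] [-0.3  0.4 -6.7] 17.4
t 34.76 [ 500.  -180.3  308. ] [-0.2  0.1 -5.5] 17.6
scene 0.89 [138.7, 306.8] [[458.0, -225.0, 163.0], [539.0, -166.0, 269.0], [565.0, -123.0, 350.0]]
side 0.96 [159.2, 298.7] [[439.0, -240.0, 161.0], [488.0, -217.0, 267.0], [556.0, -139.0, 345.0]]
```

View pics/g3.png

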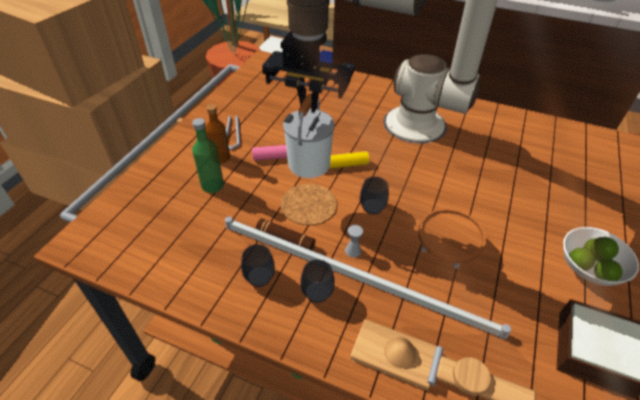

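View pics/g3s.png

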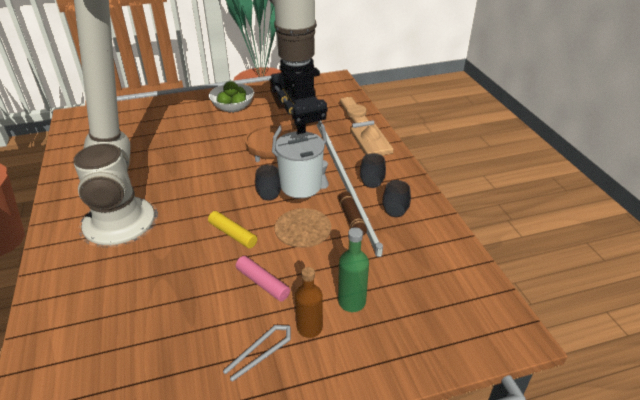

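The bucket hangs upright above the mat, with the force showing about 0.6 kg. Lowering to just above the cork, then checking centre and tilt.

Run:
```python
from h import *
q=quat([-.08,.9968,0])
move_l([500,-180.5,182],q,max_speed=80);st()
for cam in("wrist","scene","side"):
    p,d=capture(cam);cp=camera_params(cam);v,u=np.nonzero(d>0);P=world(cp,np.c_[u,v],d[v,u])
    b=(np.hypot(P[:,0]-500,P[:,1]+181)<75)&(P[:,2]>144)&(P[:,2]<166);Q=P[b]
    c=p[v,u][b].astype(int);Q=Q[(abs(c[:,2]-c[:,0])<40)&(c.min(1)>70)]
    if len(Q)>30:
        A=np.c_[Q[:,:2]-[500,-181],np.ones(len(Q))];w,*_=np.linalg.lstsq(A,Q[:,2],rcond=None)
        print(cam,len(Q),"lid",cv2.minEnclosingCircle(Q[:,:2].astype(np.float32)),"plane",w.round(3))
p,d=capture("scene");cv2.imwrite("pics/p1.png",cv2.resize(p[90:270,220:420],(666,600),interpolation=cv2.INTER_CUBIC))
p,d=capture("side");cv2.imwrite("pics/p1s.png",cv2.resize(p[90:270,220:420],(666,600),interpolation=cv2.INTER_CUBIC))
```

```text
t 36.68 [ 500.4 -180.6  182.6] [ 0.   0.6 -6.2] 17.5
wrist 15134 lid ((491.5489807128906, -180.36590576171875), 63.32416534423828) plane [ 1.60000e-02 -8.00000e-03  1.54745e+02]
scene 1017 lid ((502.2671203613281, -177.63133239746094), 71.00747680664062) plane [-1.6000e-02 -9.0000e-03  1.5559e+02]
side 1118 lid ((498.8240051269531, -182.720458984375), 71.23555755615234) plane [2.00000e-03 3.10000e-02 1.56464e+02]
```

View pics/p1.png

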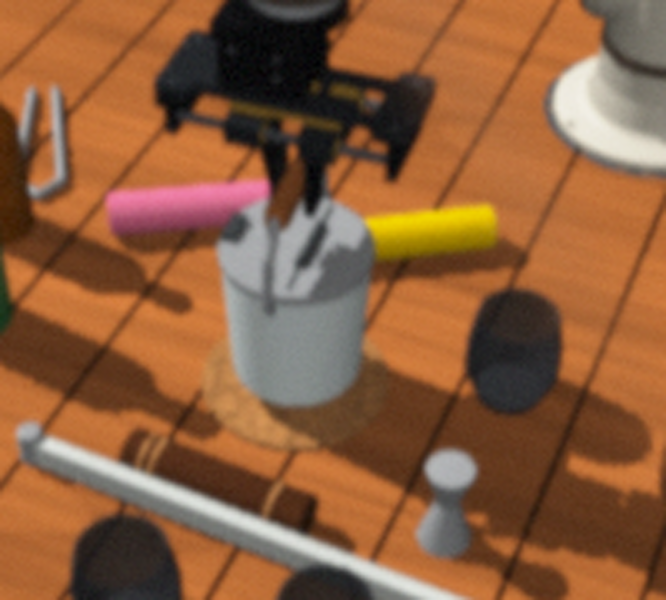

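View pics/p1s.png

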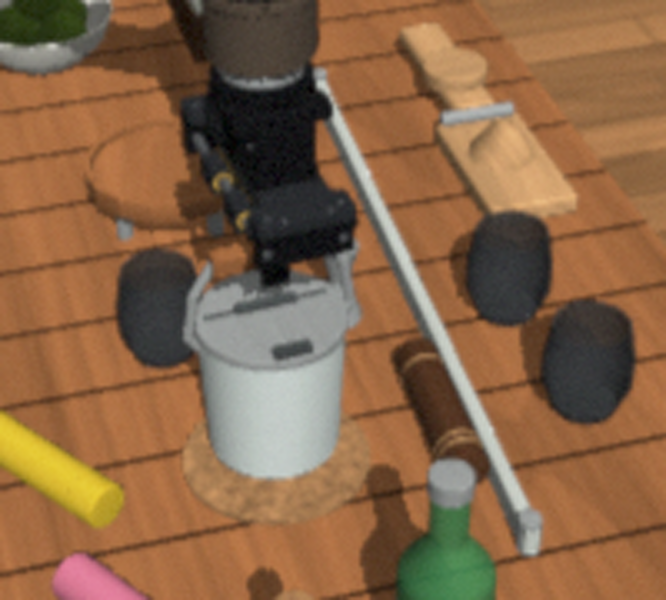

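Upright and centred. Setting down gently and releasing.

Run:
```python
from h import *
q=quat([-.08,.9968,0])
move_l([500,-180.5,168],q,max_speed=40);st()
print(move_l([500,-180.5,156],q,max_speed=12,stop_force=3));st()
dwell(.3);st()
```

```text
t 37.43 [ 499.9 -180.5  167.7] [ 0.9  0.6 -5.3] 17.6
True
t 38.03 [ 499.9 -180.2  161.9] [0.1 3.  5.8] 17.6
t 38.33 [ 499.9 -180.1  161.8] [0.9 2.7 6.4] 17.5
```

Run:
```python
from h import *
q=quat([-.08,.9968,0])
move_l([500,-180.3,162.4],q,max_speed=10);st()
grip(60);st()
o=observe()["ee_pos"];move_l([o[0],o[1],200],q,max_speed=50);move_l([o[0],o[1],290],q,max_speed=150)
move_l([380,-60,300],q,max_speed=250);st()
rodfit(("scene","side"))
for cam in("scene","side"):
    p,d=capture(cam);cp=camera_params(cam);v,u=np.nonzero(d>0);P=world(cp,np.c_[u,v],d[v,u])
    b=(np.hypot(P[:,0]-500,P[:,1]+181)<75)&(P[:,2]>120)&(P[:,2]<142);Q=P[b];c=p[v,u][b].astype(int);Q=Q[(abs(c[:,2]-c[:,0])<40)&(c.min(1)>70)]
    A=np.c_[Q[:,:2]-[500,-181],np.ones(len(Q))];w,*_=np.linalg.lstsq(A,Q[:,2],rcond=None)
    print(cam,"lid",cv2.minEnclosingCircle(Q[:,:2].astype(np.float32)),"plane",w.round(3))
    for n in("bucket","glass_a","jigger","tonic","syrup","mat"):
        print(cam,n,[("%.2f"%k["score"],plane(cp,k["pixel"],4 if n=="bucket" else 0).round(0)[:2].tolist()) for k in mark_of(n,cam)[:3]])
p,d=capture("scene");cv2.imwrite("pics/f1.png",p)
p,d=capture("side");cv2.imwrite("pics/f1s.png",cv2.resize(p[90:270,220:420],(666,600),interpolation=cv2.INTER_CUBIC))
```

```text
t 38.86 [ 499.8 -180.3  161.9] [ 1.1  1.1 -2.4] 17.4
t 39.83 [ 500.  -180.3  162.4] [-0.6  0.2 -0.7] 60.0
t 42.31 [380.3 -60.1 299.7] [ 0.9 -0.1  0.3] 59.7
scene 0.74 [195.1, 375.7] bgr [37. 40. 45.] lo/med/hi [[401.0, -40.0, 19.0], [465.0, -7.0, 62.0], [480.0, 26.0, 91.0]] ang 1.349
scene 0.62 [233.5, 283.1] bgr [27. 46. 81.] lo/med/hi [[640.0, -255.0, 29.0], [654.0, -177.0, 38.0], [664.0, -105.0, 43.0]] ang 0.027
side 0.84 [211.8, 349.8] bgr [34. 52. 81.] lo/med/hi [[625.0, -265.0, 25.0], [638.0, -194.0, 39.0], [655.0, -118.0, 45.0]] ang -0.015
side 0.65 [197.4, 299.3] bgr [154. 155. 154.] lo/med/hi [[440.0, -240.0, 22.0], [490.0, -213.0, 133.0], [547.0, -132.0, 204.0]] ang -1.198
side 0.53 [165.5, 320.7] bgr [140.5 144.5 151. ] lo/med/hi [[594.0, -25.0, 27.0], [603.0, -13.0, 83.0], [617.0, 2.0, 86.0]] ang -0.066
scene lid ((501.4855651855469, -176.70428466796875), 71.17192077636719) plane [-3.20000e-02 -1.60000e-02  1.34486e+02]
scene bucket [('0.73', [436.0, -13.0]), ('0.57', [496.0, -189.0])]
scene glass_a [('0.96', [446.0, -8.0]), ('0.86', [761.0, -36.0]), ('0.81', [769.0, -194.0])]
scene jigger [('0.61', [604.0, -10.0])]
scene tonic [('0.87', [548.0, -471.0]), ('0.68', [488.0, 220.0]), ('0.37', [415.0, -513.0])]
scene syrup [('0.73', [418.0, -517.0])]
scene mat [('0.98', [495.0, -183.0]), ('0.43', [414.0, -516.0])]
side lid ((498.05609130859375, -182.59353637695312), 72.03028869628906) plane [9.00000e-03 4.00000e-02 1.35214e+02]
side bucket [('0.61', [499.0, -183.0])]
side glass_a [('0.84', [773.0, -194.0]), ('0.79', [758.0, -34.0]), ('0.61', [447.0, -8.0])]
side jigger [('0.60', [610.0, 11.0])]
side tonic [('0.71', [544.0, -478.0])]
side syrup [('0.69', [429.0, -526.0])]
side mat [('0.66', [503.0, -171.0])]
```

View pics/f1.png

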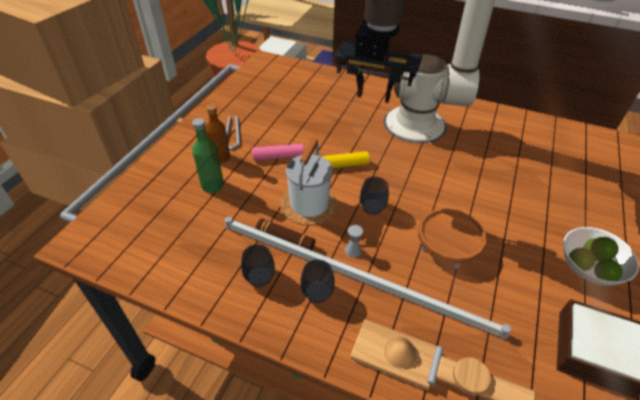

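View pics/f1s.png

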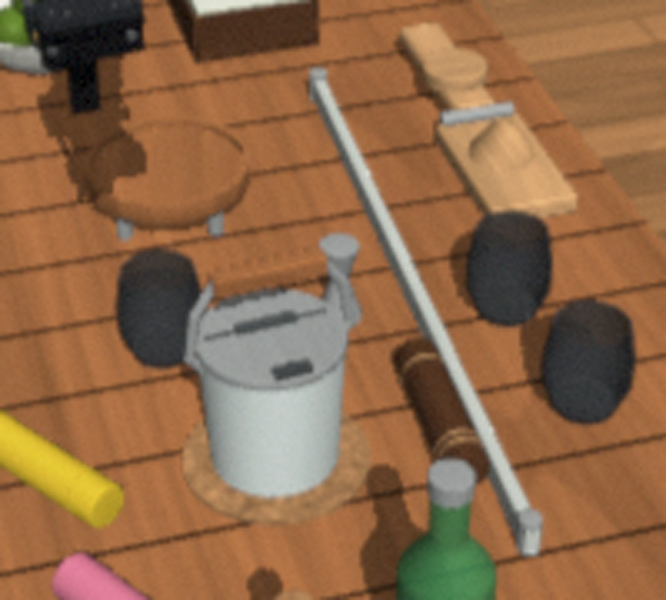

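The bucket stands upright and centred on the mat (scene pixel (310,190)), with the muddler still against the rail at (284,233). The gripper is clear. Handing in.

Run:
```python
from h import *
dwell(.3);st();close_job()
```

```text
t 43.61 [380. -60. 300.] [-0.1 -0.8 -0.3] 60.2
the job is handed in; nothing more can be done
```

The job is done and handed in at 43.6 s. The muddler lies against the rail, the bucket stands on the mat, and the gripper is clear of everything.

- **Muddler:** I rolled the dark muddler to the rail with the open fingers. The fitted axis is parallel to the rail and about 25 mm from its centreline (27 mm nominal, within the 2 mm calibration). It was still there in the last pictures.
- **Bucket:** I lifted it by the teak bar, carried it upright over the glass and set it down until the force changed by about 12 N. In the final views it stands upright, about 3 mm from the mat's centre at (500, -181), with cork showing around its foot.
- **Other things:** The glasses, jigger, bottles and the pink and yellow rods look unmoved. Position differences were mostly within about 10 mm, which is network noise. One jigger reading differed by about 20 mm in y, but that mark was low-scoring and the scene camera showed no shift.

**What disagreed:**
- **Tool length:** The real fingertips sit about 32 mm further back than the tool data says. My first push therefore bore on top of the muddler, with up to about 19 N upward. It rolled the muddler about 28 mm, still in the right direction. I measured the offset with the cameras and corrected for it in the later push, the grasp and the placing.
- **Lid tilt:** The two cameras' fits of the lid plane gave slopes of up to 0.04 in different directions. I took that as measurement noise.

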